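# Try the air-cushion machine's cover, free its catch if it holds, and hold it open

## Task

A packer needs to get at the sealing drums of the air-cushion machine: take the black knob on its blue cover and tug gently upwards to find out whether the cover is caught. If it comes up, just lift it; if it is caught, do not wrench it but twist the knob anticlockwise bit by bit until the cover comes free, then lift it. Raise the cover to about 45 degrees and finish still holding it open in the gripper, as it has no stay and falls shut, leaving the other things on the bench where they are.

Things in the scene. Friction and masses are not known exactly. Their poses are not given: they have to be found in the camera images.
- machine: grey air-cushion machine fixed to the bench, 340 mm deep (x), 300 mm wide (y); origin: centre of its underside, x from front (robot's side) to back, z up. The blue cover tops its front part, 121 mm high; behind x = +50 mm the housing is 170 mm high. A film roll 160 mm across sticks out of the housing's left side: y 150 to 304, x 20 to 180, up to 178 mm high
- cover_panel: blue hinged cover plate with the knob, together about 0.5 kg (varies), 220 mm deep, 300 mm wide, 4 mm thick, a 22 mm lip down its front edge; origin on the hinge line at mid-width; shut it covers x = -224 to -4 mm of its own frame, top face at z = 4 mm; its axes are the machine's when shut and turn with it about y
- cover_hinge (a point): middle of the hinge line at the cover's far edge, fixed to the machine, 117 mm above the bench; the hinge line runs along the machine's y axis
- knob_top (a point): centre of the top of the black round ribbed knob, 184 mm in front of the hinge line, 153 mm above the bench when shut; moves with the cover, does not turn with the knob. The knob is 34 mm in diameter, 28 mm tall, and stands 1 mm above a steel washer 48 mm across and 3 mm thick on the cover; take it by its sides from above. It turns stiffly (grip it with about 35 N), has no stops, stays as left
- keeper: hidden steel strip under the cover, below the knob; origin: middle of its slot, 94 mm above the bench. The knob's T-head passes the slot only in line with it; the round knob does not show which. A caught cover comes free after 0 to 70 degrees of anticlockwise turning (seen from above), stays free for some 35 degrees more, then is caught again: turn about 10 degrees at a time and tug after each
- cover (a joint): opening angle of the cover in rad: 0 shut, growing as its front edge rises, up to 1.45. At the start it may be free or caught. Caught, it has 3 mm of play at the knob (0.016 rad, up to 0.027 under a firm pull), then stops hard; free, it swings up against its weight alone, about 3 N at the knob, and falls shut when let go
- tape_roll: bystander: roll of brown tape lying on top of the machine's housing, 92 mm across, 48 mm high, origin under its centre
- marker: bystander: white and blue marker pen 130 mm long lying on top of the machine's housing, origin under its middle
- tape_dispenser: bystander: red bench tape dispenser 150 x 56 mm, 97 mm high, left of the machine, origin under its middle
- parcel: bystander: small closed brown carton 180 x 120 x 70 mm, right of the machine, origin under its middle
- note_pad: bystander: yellow block of notes 76 x 76 x 30 mm, front left on the bench, origin under its middle
- scanner: bystander: yellow and black hand scanner on its dock, 100 x 62 mm, 55 mm high, front right on the bench, origin under its middle
- cleaner: bystander: white cleaner bottle 62 mm across, 190 mm high, left on the bench, origin under its middle

How it is judged:
By the outcome, as a careful person would: the job done as asked, in the order asked, and still so for the second after the job is handed in, while the arm keeps its last pose, push and grip.
It also fails if it takes over 72 s, if anything falls off the work surface, if the arm or the gripper's body presses on something with over 40 N, if the wrist force passes 120 N, or if a joint passes its speed limit or range.

## Robot

A 6-joint arm with a two-finger parallel gripper is mounted at the origin on the work surface. World frame = base frame: x ahead of the robot, y to its left, z up, the work surface at z = 0. Lengths are in m, angles in rad, forces in N, time in s.
With the tool pointing down it reaches from about 0.25 to 0.775 m from the base axis. Payload 4 kg.
Tool frame: the origin (TCP) lies at the very end of the fingers, on their centre line; the grasp point (between the pads) lies hold_point_z behind it (hold_point_z is the distance from the TCP to the grasp point, in m); z points along the fingers, y is the direction in which the jaws open and shut (so a half turn about z gives the same grasp; the last joint's range is limited). The gripper opens to 94 mm and grips with 3 to 60 N. Pads are 16 mm wide; open, the fingers measure 119 mm over their backs; the gripper's body (75 mm by 177 mm) begins 78 mm behind the grasp point.
Start: joints at [-1.33, 0.087, 1.371, -0, 1.684, -0.103], TCP at [0.185, -0.518, 0.206] pointing down, gripper open.
Joint ranges: [-3.1, 3.1], [-0.76, 2.03], [0.27, 2.55], [-1.08, 4.22], [0.17, 2.65], [-2.57, 2.57]. Speed limits (rad/s): [2.79, 2.79, 3.14, 3.14, 3.14, 3.14].

## Interface

Orientations are given as [roll, pitch, yaw] about the fixed x, y, z axes, in that order (R = Rz(yaw) Ry(pitch) Rx(roll)).
In Python, from bench import * gives the robot as it stands.
- The arm moves only by the tool step_arm, never from a script. Its argument "increments" is text: rows parted by semicolons, each of 6 numbers parted by spaces: the shift along the tool's x, y, z in cm, then the turn, a rotation vector about the tool's x, y, z in rad. A call has 1 to 5 rows; each row shifts and turns the commanded pose from where the row before left it, along the tool's axes as they then stand; what a row does not reach is not made up. A row lasts 1/10 s, in which the tool goes at most 50 mm and 8.59 degrees, less where a joint would pass 70% of its speed; a pose out of reach is approached as far as the arm can. A call is refused whole if a number of a shift passes 5 or a number of a turn 0.15, either way. A call with a gripper value outside its range is refused whole. "claw" is the gripper's target within -1 to 1 (shut at 1, half-way at 0, fully open at -1), set as the call begins (left out, the last holds). The fingers move at their own pace and stop on an object; the grip force is fixed at half the most. Time passes only in rows, so rows that do not move let the fingers close. It gives the time, the measured TCP pose, the force and the opening at its end, in the units of the state.
- get_obs(): the state, without advancing time (a new reading comes with each control period).
- snapshot(name): name is "scene" or "side" or "wrist"; returns the picture (420x560x3 uint8, red, green, blue); there is no depth.
- calibration(name): a dict with "camera_matrix" (3x3 intrinsics, pixels), "eye" and "orientation" of the camera in the world; the wrist camera has in their place "tool_from_camera" (4x4, takes a point from camera to tool coordinates, whose origin is the TCP and whose axes are the flange's). Camera axes: x right, y up, looking along -z (the intrinsics and any distortion apply to the point x, -y, -z); pixel columns grow to the right and rows downward; lengths in m; the calibration is good to about 2 mm. The wrist camera is an equidistant fisheye: a pixel r from the principal point sees the ray r / f radians off the axis. A picture is of the moment at which its call begins: read the wrist's pose just before it. calibration takes no time and is no camera call.
- close_job(): hands the job in, once; it reports no verdict.
The state is a dict: "time": time; "joint_positions": joint angles; "qvel": joint speeds; "joint_torque": joint torques, N m; "tool_pos": TCP position; "ee_rot": TCP orientation; "wrist_force": force on the tool from outside, world axes, zero at the start; "wrist_torque": the same for the moment, N m; "width": finger opening in m.
Only numpy, scipy, OpenCV 4.12 (cv2) and the standard library are available. Lean on these libraries where they do the work, as an engineer would, in place of code of your own. Each camera call takes 0.05 s, during which the arm holds its last target. There are 200 camera calls.

## Working session

There is one attempt and no reset: what is moved stays moved. The work goes in short steps, Python scripts to look and compute and a tool call to move; the robot and the scene stay as the last step left them, time stands still between calls to the robot, and variables do not carry over. Pictures are saved under pics/ and viewed, about 8 in all and at most 12, crops included, and the job is handed in when it is done.

Besides the shell and the picture viewer there is one more tool, called after "Request:" by a JSON object that holds its "api" and its "payload". step_arm: Moves the arm, as the interface text tells. Its arguments: {"type":"object","properties":{"increments":{"type":"string"},"claw":{"type":"number"}},"required":["increments"]}

```bash
mkdir -p pics
python3 - <<'E'
from bench import *
import cv2,numpy as np
o=get_obs();print({k:np.round(v,3).tolist() for k,v in o.items()})
for n in ["scene","side"]:
    cv2.imwrite(f"pics/{n}0.png",snapshot(n)[:,:,::-1])
for n in ["scene","side","wrist"]: print(n,calibration(n))
E
```

```text
{'time': 0.0, 'joint_positions': [-1.33, 0.088, 1.372, -0.0, 1.684, -0.103], 'qvel': [0.001, 0.0, 0.001, -0.002, -0.0, 0.0], 'joint_torque': [-0.002, -34.019, -30.243, 0.072, 0.033, -0.0], 'tool_pos': [0.185, -0.517, 0.204], 'ee_rot': [-3.139, -0.0, 0.344], 'wrist_force': [0.044, 0.915, 0.618], 'wrist_torque': [-0.008, -0.015, 0.034], 'width': 0.094}
scene {'camera_matrix': array([[406.70829313,   0.        , 274.66608876],
       [  0.        , 406.70829313, 213.32032045],
       [  0.        ,   0.        ,   1.        ]]), 'eye': array([1.35033949, 0.56550673, 0.72122464]), 'orientation': array([ 0.99740513, -0.00914113,  2.15981142])}
side {'camera_matrix': array([[391.38746978,   0.        , 275.56536971],
       [  0.        , 391.38746978, 215.79908072],
       [  0.        ,   0.        ,   1.        ]]), 'eye': array([0.49330305, 0.76806179, 0.96206143]), 'orientation': array([ 7.06020453e-01,  4.11259640e-04, -3.05142401e+00])}
wrist {'camera_matrix': array([[325.1922621 ,   0.        , 278.80302415],
       [  0.        , 325.1922621 , 207.67750616],
       [  0.        ,   0.        ,   1.        ]]), 'tool_from_camera': array([[-2.74621597e-04,  9.59883882e-01,  2.80397677e-01,
         8.38248555e-02],
       [ 9.99999954e-01,  2.28568107e-04,  1.96944365e-04,
        -1.46088282e-03],
       [ 1.24953756e-04,  2.80397718e-01, -9.59883901e-01,
        -1.79088935e-01],
       [ 0.00000000e+00,  0.00000000e+00,  0.00000000e+00,
         1.00000000e+00]])}
```

View pics/scene0.png

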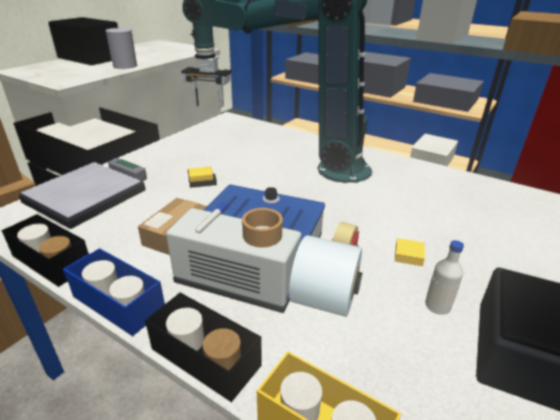

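View pics/side0.png

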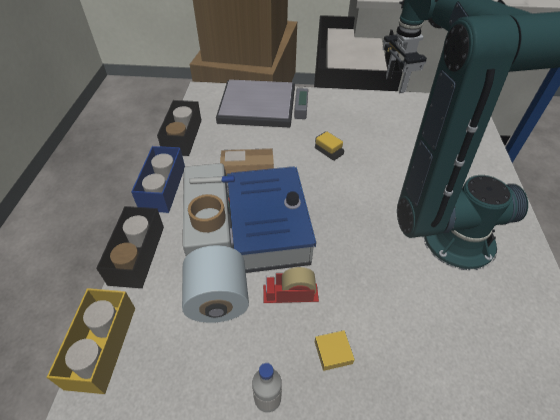

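The scene view shows the knob at about (270,194). In the side view it is at about (292,199), on the blue cover with corners near (231,172), (299,169), (313,244) and (230,262). Next I triangulate the knob and get the cover's yaw.

```bash
cat > h.py <<'E'
from bench import *
import cv2,numpy as np
from scipy.spatial.transform import Rotation as R
def ray(n,uv,T=None):
    c=calibration(n);K=c["camera_matrix"]
    x,y=(uv[0]-K[0,2])/K[0,0],(uv[1]-K[1,2])/K[1,1]
    if n=="wrist":
        r=np.hypot(x,y);s=np.sin(r)/max(r,1e-9);d=np.array([x*s,-y*s,-np.cos(r)])
        M=T@c["tool_from_camera"];return M[:3,3],M[:3,:3]@d
    d=np.array([x,-y,-1.]);d/=np.linalg.norm(d)
    return c["eye"],R.from_euler('xyz',c["orientation"]).as_matrix()@d
def plane(r,z): return r[0]+r[1]*(z-r[0][2])/r[1][2]
def tri(a,b):
    A=np.stack([a[1],-b[1]],1);t=np.linalg.lstsq(A,b[0]-a[0],rcond=None)[0]
    p,q=a[0]+a[1]*t[0],b[0]+b[1]*t[1];return (p+q)/2,np.linalg.norm(p-q)
def tool():
    o=get_obs();T=np.eye(4);T[:3,:3]=R.from_euler('xyz',o["ee_rot"]).as_matrix();T[:3,3]=o["tool_pos"];return T
E
python3 - <<'E'
from h import *
def comps(n,roi,f):
    im=cv2.imread(f"pics/{n}0.png");h=cv2.cvtColor(im,cv2.COLOR_BGR2HSV);m=np.zeros(h.shape[:2],np.uint8)
    x0,y0,x1,y1=roi;m[y0:y1,x0:x1]=f(h)[y0:y1,x0:x1]*255;return m
dark=lambda h:h[...,2]<60
K={}
for n,roi in [("scene",(255,182,285,204)),("side",(278,185,306,215))]:
    m=comps(n,roi,dark);_,l,s,c=cv2.connectedComponentsWithStats(m)
    i=1+np.argmax(s[1:,4]);print(n,s[i],c[i]);K[n]=c[i]
print("knob centre",tri(ray("scene",K["scene"]),ray("side",K["side"])))
m=comps("side",(222,155,325,275),lambda h:(h[...,0]>100)&(h[...,0]<125)&(h[...,1]>120)&(h[...,2]>70))
cs=max(cv2.findContours(m,0,2)[0],key=cv2.contourArea)
q=cv2.approxPolyDP(cv2.convexHull(cs),6,True)[:,0];print(q.tolist())
for p in q: print(p,plane(ray("side",p),.121).round(4))
E
```

```text
scene [267 192   8   6  37] [270.32432432 194.91891892]
side [287 192  12  14 130] [292.21538462 198.46923077]
knob centre (array([ 0.51517277, -0.00248841,  0.13367098]), np.float64(0.004007008744318529))
[[296, 168], [315, 241], [234, 248], [222, 177]]
[296 168] [ 0.5119 -0.1491  0.121 ]
[315 241] [0.4451 0.1327 0.121 ]
[234 248] [0.6574 0.175  0.121 ]
[222 177] [ 0.737  -0.0879  0.121 ]
```

Request:
{"api": "step_arm", "payload": {"increments": "3 -2.3 -0.6 0 0 0;3 -2.3 -0.6 0 0 0;3 -2.3 -0.6 0 0 0;3 -2.3 -0.6 0 0 0;3 -2.3 -0.6 0 0 0", "claw": -1}}

```text
time: 0.6
tool_pos: [0.2882, -0.3574, 0.2352]
ee_rot: [-3.141, 0.0, 0.343]
wrist_force: [0.9, -0.5, -0.5]
width: 0.094
```

Request:
{"api": "step_arm", "payload": {"increments": "3 -2.3 -0.6 0 0 0;3 -2.3 -0.6 0 0 0;3 -2.3 -0.6 0 0 0;3 -2.3 -0.6 0 0 0;3 -2.3 -0.6 0 0 0"}}

```text
time: 1.1
tool_pos: [0.3907, -0.1986, 0.2653]
ee_rot: [-3.141, 0.0, 0.344]
wrist_force: [0.1, -0.4, -0.4]
width: 0.0941
```

Request:
{"api": "step_arm", "payload": {"increments": "3 -2.3 -0.6 0 0 0;3 -2.3 -0.6 0 0 0;3 -2.3 -0.6 0 0 0;3 -2.3 -0.6 0 0 0;0 0 0 0 0 0"}}

```text
time: 1.6
tool_pos: [0.4738, -0.0698, 0.2894]
ee_rot: [-3.14, -0.001, 0.35]
wrist_force: [0.0, 0.3, 0.3]
width: 0.0941
```

Run:
```python
from h import *
o=get_obs();print(o["tool_pos"],o["ee_rot"],o["joint_positions"],o["time"]);np.save("T1.npy",tool())
cv2.imwrite("pics/w1.png",snapshot("wrist")[:,:,::-1])
```

```text
[ 0.47381047 -0.06977797  0.28942649] [-3.14047652e+00 -9.44580068e-04  3.49968994e-01] [-2.65752043e-01 -7.32038970e-02  1.36730705e+00  1.51424877e-03
  1.84736270e+00  9.55488327e-01] 1.6
```

View pics/w1.png

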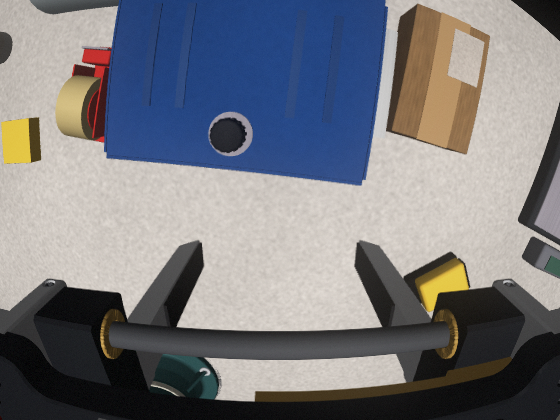

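The wrist view has the knob at (229,134) and the cover's front corners at (107,157) and (362,184). The right edge runs up to about (386,8).

Run:
```python
from h import *
T=np.load("T1.npy");im=cv2.imread("pics/w1.png");h=cv2.cvtColor(im,cv2.COLOR_BGR2HSV)
m=((h[...,2]<60)*255).astype(np.uint8);k=np.zeros_like(m);k[110:160,205:255]=m[110:160,205:255]
_,l,s,c=cv2.connectedComponentsWithStats(k);i=1+np.argmax(s[1:,4]);print(s[i],c[i])
r=ray("wrist",c[i],T)
print("tri side",tri(r,ray("side",(292.2,198.5))),"scene",tri(r,ray("scene",(270.3,194.9))))
P=plane(r,.145);print("plane .145",P)
b=((h[...,0]>100)&(h[...,0]<125)&(h[...,1]>120)).astype(np.uint8)
pts=np.array([plane(ray("wrist",(x,np.where(b[100:190,x])[0].max()+100),T),.121 -.0) [:2] for x in range(125,350,5)])
v=cv2.fitLine(pts.astype(np.float32),cv2.DIST_HUBER,0,.01,.01).ravel();print("front edge dir",v,np.degrees(np.arctan2(v[1],v[0])))
p2=np.array([plane(ray("wrist",(np.where(b[y,300:400])[0].max()+300,y),T),.121)[:2] for y in range(15,165,5)])
v=cv2.fitLine(p2.astype(np.float32),cv2.DIST_HUBER,0,.01,.01).ravel();print("right edge dir",np.degrees(np.arctan2(v[1],v[0])))
n=np.array([-v[1],v[0]])
```

```text
[210 118  37  35 958] [227.41231733 134.65031315]
tri side (array([0.51584308, 0.00260496, 0.14175189]), np.float64(0.0015885935483597791)) scene (array([0.51701686, 0.0022426 , 0.13473341]), np.float64(0.003510290464608663))
plane .145 [0.51698677 0.00227149 0.145     ]
front edge dir [ 0.22838175 -0.97357166  0.4851915  -0.02997751] -76.79818
right edge dir 13.102814
```

Request:
{"api": "step_arm", "payload": {"increments": "2.2 -1.8 2 0 0 0;2.2 -1.8 2 0 0 0;2 -1.8 2 0 0 0;0 0 2 0 0 0.12;0 0 0 0 0 0"}}

```text
time: 2.15
tool_pos: [0.512, -0.0013, 0.2053]
ee_rot: [-3.14, 0.008, 0.223]
wrist_force: [-0.8, -0.2, -0.0]
width: 0.0941
```

Run:
```python
from h import *
import bench
print([k for k in dir(bench) if not k.startswith('_')][:60], getattr(bench,'hold_point_z',None))
T=tool();o=get_obs();print(o["tool_pos"],o["ee_rot"])
im=snapshot("wrist")[:,:,::-1].copy();h=cv2.cvtColor(im,cv2.COLOR_BGR2HSV)
# white/grey washer + knob : non blue inside predicted area
b=((h[...,0]>100)&(h[...,0]<125)&(h[...,1]>120))
m=(h[...,2]<60).astype(np.uint8)
def proj(P):
    c=calibration("wrist");M=np.linalg.inv(T@c["tool_from_camera"]);q=M[:3,:3]@P+M[:3,3]
    th=np.arctan2(np.hypot(q[0],q[1]),-q[2]);d=np.array([q[0],-q[1]])/np.hypot(q[0],q[1])
    return c["camera_matrix"][:2,2]+325.19*th*d
u=proj(np.array([.516,.0025,.153]));print("pred knob top",u);x,y=u.astype(int)
cv2.circle(im,(x,y),3,(0,0,255),1)
cv2.imwrite("pics/w2.png",im)
np.save("T2.npy",T)
```

```text
['IKError', 'calibration', 'close_job', 'get_obs', 'hold_point_z', 'snapshot'] 0.0188
[ 0.5119822 -0.001254   0.2053415] [-3.13968628  0.00805337  0.22340372]
pred knob top [277.52109915 221.56572968]
```

View pics/w2.png

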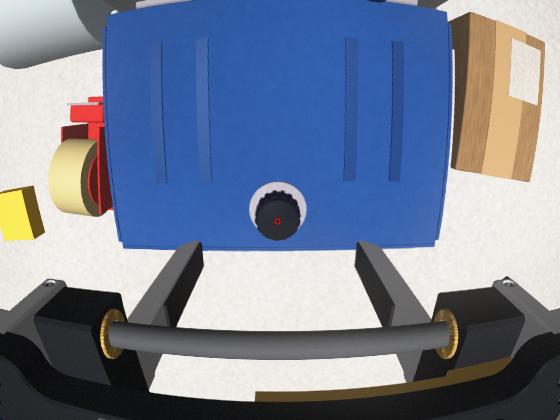

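The predicted knob top lies on the knob's top face at (277,222). Descending and gripping.

Request:
{"api": "step_arm", "payload": {"increments": "0.4 -0.3 2 0 0 0;0 0 2 0 0 0;0 0 2 0 0 0;0 0 1 0 0 0;0 0 0 0 0 0"}}

```text
time: 2.7
tool_pos: [0.5169, 0.0022, 0.1389]
ee_rot: [-3.141, 0.002, 0.223]
wrist_force: [0.3, -0.7, 1.0]
width: 0.0939
```

Request:
{"api": "step_arm", "payload": {"increments": "0 0 0.6 0 0 0;0 0 0.4 0 0 0;0 0 0 0 0 0"}}

```text
time: 3.0
tool_pos: [0.5176, 0.003, 0.1296]
ee_rot: [3.141, -0.0, 0.224]
wrist_force: [0.7, 0.3, 0.3]
width: 0.094
```

Request:
{"api": "step_arm", "payload": {"increments": "0 0 0 0 0 0;0 0 0 0 0 0;0 0 0 0 0 0;0 0 0 0 0 0;0 0 0 0 0 0", "claw": 1}}

```text
time: 3.5
tool_pos: [0.5176, 0.0031, 0.1295]
ee_rot: [3.141, -0.0, 0.224]
wrist_force: [0.3, -0.6, 0.5]
width: 0.0576
```

Request:
{"api": "step_arm", "payload": {"increments": "0 0 0 0 0 0;0 0 0 0 0 0;0 0 0 0 0 0"}}

```text
time: 3.8
tool_pos: [0.5179, 0.0016, 0.1295]
ee_rot: [3.138, -0.0, 0.223]
wrist_force: [2.1, -6.7, -1.8]
width: 0.0337
```

Request:
{"api": "step_arm", "payload": {"increments": "0 0 0 0 0 0;0 0 -0.2 0 0 0;0 0 0 0 0 0"}}

```text
time: 4.1
tool_pos: [0.5181, 0.0016, 0.1311]
ee_rot: [3.139, -0.0, 0.223]
wrist_force: [2.4, -5.3, -4.0]
width: 0.0336
```

Request:
{"api": "step_arm", "payload": {"increments": "0 0 -0.2 0 0 0;0 0 0 0 0 0;0 0 0 0 0 0"}}

```text
time: 4.4
tool_pos: [0.5182, 0.0016, 0.1324]
ee_rot: [3.139, -0.0, 0.223]
wrist_force: [3.3, -4.4, -4.5]
width: 0.0333
```

Request:
{"api": "step_arm", "payload": {"increments": "0 0 -0.1 0 0 0;0 0 0 0 0 0;0 0 0 0 0 0"}}

```text
time: 4.7
tool_pos: [0.5181, 0.0016, 0.1324]
ee_rot: [3.139, 0.001, 0.223]
wrist_force: [5.3, -5.3, -8.1]
width: 0.0338
```

Request:
{"api": "step_arm", "payload": {"increments": "0 0 -0.1 0 0 0;0 0 0 0 0 0;0 0 0 0 0 0"}}

```text
time: 5.0
tool_pos: [0.5181, 0.0016, 0.1325]
ee_rot: [3.139, 0.001, 0.223]
wrist_force: [6.9, -5.0, -11.3]
width: 0.0338
```

It stops hard after 3 mm with the force growing, so the cover is caught. I relax the pull and twist anticlockwise about 10° (negative about tool z).

Request:
{"api": "step_arm", "payload": {"increments": "0 0.15 0.4 0 0 0;0 0 0 0 0 0;0 0 0 0 0 -0.06;0 0 0 0 0 -0.06;0 0 0 0 0 -0.06"}}

```text
time: 5.5
tool_pos: [0.5179, 0.002, 0.1313]
ee_rot: [-3.141, -0.0, 0.406]
wrist_force: [2.8, -1.0, -3.7]
width: 0.0333
```

Run:
```python
from h import *
o=get_obs();print(o["wrist_torque"],o["wrist_force"],o["tool_pos"],o["ee_rot"])
im=snapshot("wrist")[190:340,180:380,::-1]
cv2.imwrite("pics/w3.png",cv2.resize(im,None,fx=4,fy=4,interpolation=2))
```

```text
[-0.12820885 -0.34531936 -0.07709302] [ 2.80655787 -1.01311985 -3.7133945 ] [0.51788547 0.00203624 0.13134609] [-3.14093325e+00 -2.65038531e-04  4.06290492e-01]
```

Request:
{"api": "step_arm", "payload": {"increments": "0 0 0 0 0 0;0 0 -0.2 0 0 0;0 0 -0.2 0 0 0;0 0 0 0 0 0;0 0 0 0 0 0"}}

```text
time: 6.05
tool_pos: [0.5179, 0.002, 0.1326]
ee_rot: [-3.14, 0.001, 0.403]
wrist_force: [7.4, 0.1, -14.3]
width: 0.0336
```

View pics/w3.png

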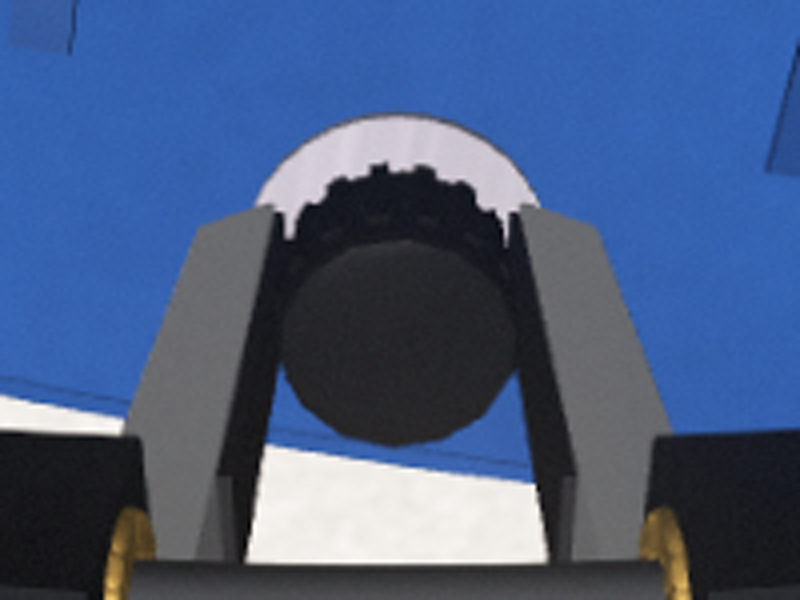

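The grip holds the knob squarely between the fingers (knob top in the crop at about (400,340), ribs visible behind). It is still caught: z stops at 0.1326 under 14 N. Next twist and tug.

Request:
{"api": "step_arm", "payload": {"increments": "0 0 0.3 0 0 0;0 0 0 0 0 -0.09;0 0 0 0 0 -0.09;0 0 -0.3 0 0 0;0 0 0 0 0 0"}}

```text
time: 6.55
tool_pos: [0.5176, 0.0024, 0.1327]
ee_rot: [-3.139, 0.001, 0.582]
wrist_force: [6.9, 0.5, -14.6]
width: 0.0334
```

Request:
{"api": "step_arm", "payload": {"increments": "0 0 0.3 0 0 0;0 0 0 0 0 -0.09;0 0 0 0 0 -0.09;0 0 -0.3 0 0 0;0 0 0 0 0 0"}}

```text
time: 7.05
tool_pos: [0.5174, 0.0028, 0.1328]
ee_rot: [-3.138, 0.0, 0.761]
wrist_force: [7.1, 2.3, -14.4]
width: 0.0335
```

Request:
{"api": "step_arm", "payload": {"increments": "0 0 0.3 0 0 0;0 0 0 0 0 -0.09;0 0 0 0 0 -0.09;0 0 -0.3 0 0 0;0 0 0 0 0 0"}}

```text
time: 7.55
tool_pos: [0.517, 0.0031, 0.1329]
ee_rot: [-3.137, -0.0, 0.941]
wrist_force: [5.5, 3.1, -14.9]
width: 0.0331
```

Request:
{"api": "step_arm", "payload": {"increments": "0 0 0.3 0 0 0;0 0 0 0 0 -0.09;0 0 0 0 0 -0.09;0 0 -0.3 0 0 0;0 0 0 0 0 0"}}

```text
time: 8.05
tool_pos: [0.5167, 0.0034, 0.1337]
ee_rot: [-3.137, -0.002, 1.122]
wrist_force: [4.3, 4.6, -12.4]
width: 0.0334
```

Request:
{"api": "step_arm", "payload": {"increments": "0 0 0 0 0 0;0 0 -0.1 0 0 0;0 0 0 0 0 0;0 0 0 0 0 0"}}

```text
time: 8.45
tool_pos: [0.5167, 0.0034, 0.1338]
ee_rot: [-3.136, -0.001, 1.122]
wrist_force: [4.5, 5.1, -15.2]
width: 0.0334
```

Request:
{"api": "step_arm", "payload": {"increments": "0 0 0.4 0 0 0;0 0 0 0 0 -0.09;0 0 0 0 0 -0.09;0 0 -0.3 0 0 0;0 0 0 0 0 0"}}

```text
time: 8.95
tool_pos: [0.5164, 0.0035, 0.1353]
ee_rot: [-3.137, -0.002, 1.302]
wrist_force: [0.9, 4.5, -6.3]
width: 0.0335
```

Request:
{"api": "step_arm", "payload": {"increments": "0 0 -0.2 0 0 0;0 0 0 0 0 0;0 0 -0.2 0 0 0;0 0 0 0 0 0;0 0 0 0 0 0"}}

```text
time: 9.45
tool_pos: [0.5169, 0.0035, 0.139]
ee_rot: [-3.138, -0.003, 1.302]
wrist_force: [2.2, 5.3, -7.9]
width: 0.0334
```

Now it keeps rising past the play (z 0.139, force about 8 N), so the cover is free after about 62°. Next I follow the hinge arc, turning the tool with the cover.

Request:
{"api": "step_arm", "payload": {"increments": "0.05 0.09 -1.1 0.053 -0.029 0;0.05 0.09 -1.1 0.053 -0.029 0;0 0 0 0 0 0;0 0 0 0 0 0"}}

```text
time: 9.85
tool_pos: [0.5212, 0.004, 0.1621]
ee_rot: [-3.036, 0.055, 1.305]
wrist_force: [2.9, 4.6, -4.6]
width: 0.0336
```

```bash
cat > st.py <<'E'
from h import *
o=get_obs();psi=.23;H=np.array([.695,.045,.117])
Rm=R.from_euler('z',psi);d=Rm.inv().apply(o["tool_pos"]-H);zt=Rm.inv().apply(tool()[:3,2])
print("t",o["time"],"F",o["wrist_force"].round(1),"tau",o["wrist_torque"].round(2),"w",o["width"],"rel",d.round(4),"radius",np.hypot(d[0],d[2]).round(4),"angle(pos)",np.degrees(np.arctan2(d[2],-d[0])-np.arctan2(.0125,.184)).round(1),"tilt",np.degrees(np.arctan2(-zt[0],-zt[2])).round(1),"side",zt[1].round(3))
print(o["joint_positions"].round(2))
E
python3 st.py; python3 -c "
from h import *
cv2.imwrite('pics/w4.png',snapshot('wrist')[:,:,::-1])"
```

```text
t 9.85 F [ 2.9  4.6 -4.6] tau [ 0.96 -0.54 -0.16] w 0.033562612997070355 rel [-0.1785 -0.0003  0.0451] radius 0.1841 angle(pos) 10.3 tilt 6.8 side 0.002
[-0.08  0.13  1.42 -0.03  1.71  0.19]
```

View pics/w4.png

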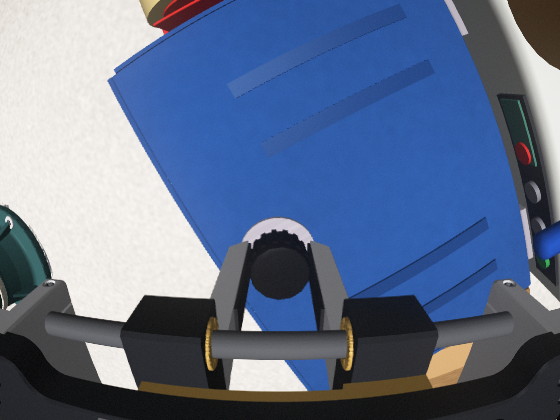

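The wrist view shows the cover rising with the knob in the fingers at (280,270). The parcel and dispenser are clear.

Request:
{"api": "step_arm", "payload": {"increments": "0.05 0.09 -1.1 0.055 -0.030 0;0.05 0.09 -1.1 0.055 -0.030 0;0.05 0.09 -1.1 0.055 -0.030 0;0.05 0.09 -1.1 0.055 -0.030 0;0 0 0 0 0 0"}}

```text
time: 10.4
tool_pos: [0.5356, 0.007, 0.2023]
ee_rot: [-2.812, 0.174, 1.332]
wrist_force: [3.0, 4.9, -7.0]
width: 0.0332
```

```bash
python3 st.py
```

```text
t 10.4 F [ 3.   4.9 -7. ] tau [ 1.02 -1.13 -0.39] w 0.03316261434375574 rel [-0.1639 -0.0007  0.0853] radius 0.1848 angle(pos) 23.6 tilt 21.3 side 0.001
[-0.03  0.34  1.12 -0.1   2.04  0.21]
```

Request:
{"api": "step_arm", "payload": {"increments": "0.05 0.09 -1.1 0.055 -0.030 0;0.05 0.09 -1.1 0.055 -0.030 0;0.05 0.09 -1.1 0.055 -0.030 0;0.05 0.09 -1.1 0.055 -0.030 0;0 0 0 0 0 0"}}

```text
time: 10.9
tool_pos: [0.5585, 0.012, 0.2375]
ee_rot: [-2.578, 0.283, 1.386]
wrist_force: [4.1, 5.9, -8.5]
width: 0.0332
```

```bash
python3 st.py
```

```text
t 10.9 F [ 4.1  5.9 -8.5] tau [ 1.18 -1.87 -0.55] w 0.0331610470116224 rel [-0.1404 -0.001   0.1205] radius 0.1851 angle(pos) 36.7 tilt 35.7 side -0.001
[ 0.    0.59  0.8  -0.19  2.36  0.18]
```

Request:
{"api": "step_arm", "payload": {"increments": "0.05 0.09 -1.1 0.05 -0.027 0;0.05 0.09 -1.1 0.05 -0.027 0;0.02 0.04 -0.5 0.02 -0.011 0;0 0 0 0 0 0;0 0 0 0 0 0"}}

```text
time: 11.4
tool_pos: [0.5764, 0.016, 0.2565]
ee_rot: [-2.451, 0.334, 1.427]
wrist_force: [5.0, 6.9, -16.2]
width: 0.0332
```

```bash
python3 st.py
python3 - <<'E'
from h import *
a=snapshot("side")[:,:,::-1];b=snapshot("scene")[:,:,::-1]
cv2.imwrite("pics/f.png",cv2.resize(np.hstack([a[100:340,150:430],b[100:340,130:410]]),(800,343)))
E
```

```text
t 11.4 F [  5.    6.9 -16.2] tau [ 1.56 -2.46 -0.92] w 0.03320474610252117 rel [-0.1221 -0.0012  0.1395] radius 0.1854 angle(pos) 44.9 tilt 43.3 side -0.002
[ 0.02  0.74  0.58 -0.27  2.55  0.12]
```

View pics/f.png

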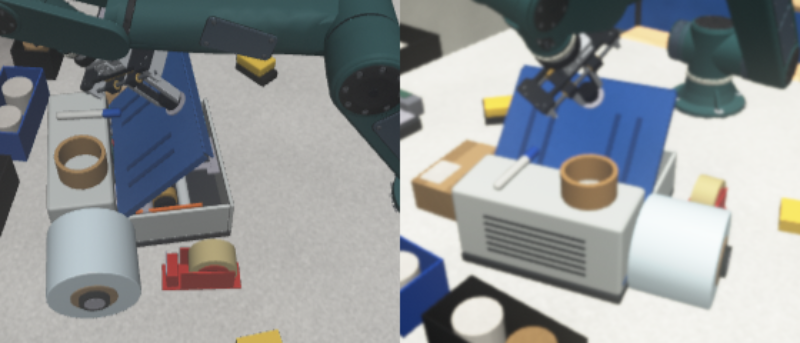

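The side and scene views show the cover standing open at about 45° with the knob held, and the bystanders where they were. The tool is pulling outward along the cover by about 16 N, so I ease it 3 mm towards the hinge.

Request:
{"api": "step_arm", "payload": {"increments": "0.07 0.13 0 0 0 0;0.07 0.13 0 0 0 0;0 0 0 0 0 0;0 0 0 0 0 0"}}

```text
time: 11.9
tool_pos: [0.577, 0.0162, 0.257]
ee_rot: [-2.449, 0.335, 1.426]
wrist_force: [2.0, 6.6, -10.7]
width: 0.0334
```

```bash
python3 st.py
```

```text
t 11.9 F [  2.    6.6 -10.7] tau [ 1.32 -1.56 -0.98] w 0.03343063901644842 rel [-0.1215 -0.0012  0.14  ] radius 0.1853 angle(pos) 45.2 tilt 43.4 side -0.002
[ 0.02  0.74  0.57 -0.27  2.55  0.12]
```

Request:
{"api": "step_arm", "payload": {"increments": "0 0 0 0 0 0;0 0 0 0 0 0;0 0 0 0 0 0;0 0 0 0 0 0;0 0 0 0 0 0"}}

```text
time: 12.4
tool_pos: [0.577, 0.0162, 0.257]
ee_rot: [-2.449, 0.335, 1.426]
wrist_force: [1.0, 6.3, -12.5]
width: 0.0333
```

```bash
python3 st.py;python3 - <<'E'
from h import *
# cover angle from images: front lip corners triangulated needs picks; save crops
a=snapshot("side")[90:250,200:360,::-1];w=snapshot("wrist")[:,:,::-1]
cv2.imwrite("pics/g.png",np.hstack([cv2.resize(a,(300,300)),cv2.resize(w,(400,300))]))
E
```

```text
t 12.4 F [  1.    6.3 -12.5] tau [ 1.32 -1.59 -0.95] w 0.033327618941577354 rel [-0.1215 -0.0012  0.14  ] radius 0.1853 angle(pos) 45.2 tilt 43.4 side -0.002
[ 0.02  0.74  0.57 -0.27  2.55  0.12]
```

View pics/g.png

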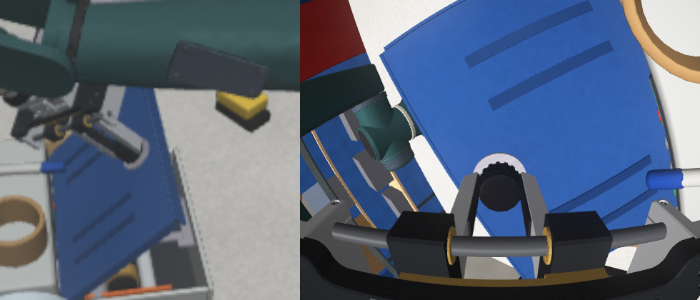

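The pose is steady and the knob is firmly between the fingers. In the wrist view the marker is clear of the gripper. Handing in.

```bash
python3 -c "
from bench import *
print(close_job())"
```

```text
the job is handed in; nothing more can be done
None
```

The cover is open at about 45° and the gripper is still holding it by the knob; I handed the job in at about 12.5 s.

- **Was it caught:** Yes. On the gentle tug the knob stopped hard after 3 mm at about 11 N.
- **Freeing it:** I twisted the knob anticlockwise about 10° at a time, easing the pull before each turn and tugging after it. It came free after about 62°. The hardest pull on the cover up to then was about 15 N.
- **Last checks:**
  - The tool's position about the hinge gives 45.2°, while its own tilt reads 43.4°. The difference is probably the knob pivoting slightly between the pads or the tool creeping up it.
  - The pose held over the last 0.5 s and the grip opening stayed at about 33 mm, the knob's diameter.
  - The wrist force settled at about 14 N, after I eased off a higher pull of about 18 N. That is more than the cover's weight alone, so the arm is still straining it a little.
- **Other things on the bench:** The last pictures show nothing moved, with the marker and tape roll clear of the gripper. I checked this by eye only, and not every item was in those pictures.

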